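# Tip the heat tiles out of the rocker rack and slide them to the burner

### The job

Load the grill: take every ceramic heat tile out of the rocker rack (press a tile's far end so that its near end tips up, then lift it) and lay it flat on the carrier sled's deck while the sled stands at the near part of its guide. When all are on, push the sled home against the burner box, at the middle so that it does not jam, and see that all the rack's cradles are left flat. Leave the jar, funnel and spatula where they are.

Things in the scene. Friction and masses are not known exactly. Their poses are not given: they have to be found in the camera images.
- rack: Steel rocker rack fixed to the counter, left or right of the guide, 172 mm (x) by 244 mm (y), 45 mm high. Origin: centre of its underside; x points away from the robot, z up. Four wells, 128 mm (x) by 46 mm (y), lie side by side, centred at rack x = 0 and y = -87, -29, 29, 87 mm (wells 0 to 3), 12 mm bars between. A tile in a well is flush with the rack's top, 3 to 4 mm gap all round.
- guide: Steel burner guide fixed to the counter: two flat beds, tops 20 mm high, with a 44 mm groove between them. Origin: on the counter, on the groove's centre line; x points away from the robot along the groove, z up. Beds: guide x = -230 to 160 mm, y = -97 to 97 mm. At x = 160 mm stands the burner box, 50 mm deep, 240 mm wide, 65 mm high; its front face is the stop.
- sled: Loose aluminium sled, 0.45 kg, 160 mm (x) by 260 mm (y), deck 5 mm thick, on the guide's beds. Origin: centre of the deck's underside (20 mm above the counter); x points to the burner box. Rims 4 mm thick above the deck: 22 mm high along the near (-x) edge, 10 mm along the far edge; sides open. Starts 140 to 170 mm short of home; home, its origin is at guide x = 80 mm.
- sled_rim (a point): Middle of the outer face of the sled's near rim, 16 mm above the deck's underside: the place to push. A short rubber keel under the middle of the deck, 26 mm long, 41.5 mm wide, 14 mm deep, runs in the groove, so the sled slides easily (5 to 12 N) when pushed within some 30 mm of the middle, and skews and jams when pushed well off-centre (70 mm).
- tile0: Ceramic heat tile, terracotta bar 120 mm (x) by 40 mm (y) by 14 mm with ten small through holes, about 0.15 kg; all alike, either face up. Origin: its centre. Starts flush in well 0, or is absent. Pressing its far (+x) end down (17 mm at 48 mm from the middle, a few newtons) tips the near end some 20 mm above the rack; it stays so and can be gripped there across its 40 mm width.
- tile1: Ceramic heat tile, terracotta bar 120 mm (x) by 40 mm (y) by 14 mm with ten small through holes, about 0.15 kg; all alike, either face up. Origin: its centre. Starts flush in well 1, or is absent. Pressing its far (+x) end down (17 mm at 48 mm from the middle, a few newtons) tips the near end some 20 mm above the rack; it stays so and can be gripped there across its 40 mm width.
- tile2: Ceramic heat tile, terracotta bar 120 mm (x) by 40 mm (y) by 14 mm with ten small through holes, about 0.15 kg; all alike, either face up. Origin: its centre. Starts flush in well 2, or is absent. Pressing its far (+x) end down (17 mm at 48 mm from the middle, a few newtons) tips the near end some 20 mm above the rack; it stays so and can be gripped there across its 40 mm width.
- tile3: Ceramic heat tile, terracotta bar 120 mm (x) by 40 mm (y) by 14 mm with ten small through holes, about 0.15 kg; all alike, either face up. Origin: its centre. Starts flush in well 3, or is absent. Pressing its far (+x) end down (17 mm at 48 mm from the middle, a few newtons) tips the near end some 20 mm above the rack; it stays so and can be gripped there across its 40 mm width.
- cradle0 (a joint): Tilt of the see-saw plate in well 0, rad: 0 flat, up to 0.36 with the far (+x) end down and the near end up. Pivot across the well's centre (along rack y), on the plate's top face, 31 mm above the counter; plate 112 by 38 by 3 mm. Friction (0.08 N m) keeps it where it is left, with or without a tile; pushing the raised near end down lays it flat.
- cradle1 (a joint): Tilt of the see-saw plate in well 1, rad: 0 flat, up to 0.36 with the far (+x) end down and the near end up. Pivot across the well's centre (along rack y), on the plate's top face, 31 mm above the counter; plate 112 by 38 by 3 mm. Friction (0.08 N m) keeps it where it is left, with or without a tile; pushing the raised near end down lays it flat.
- cradle2 (a joint): Tilt of the see-saw plate in well 2, rad: 0 flat, up to 0.36 with the far (+x) end down and the near end up. Pivot across the well's centre (along rack y), on the plate's top face, 31 mm above the counter; plate 112 by 38 by 3 mm. Friction (0.08 N m) keeps it where it is left, with or without a tile; pushing the raised near end down lays it flat.
- cradle3 (a joint): Tilt of the see-saw plate in well 3, rad: 0 flat, up to 0.36 with the far (+x) end down and the near end up. Pivot across the well's centre (along rack y), on the plate's top face, 31 mm above the counter; plate 112 by 38 by 3 mm. Friction (0.08 N m) keeps it where it is left, with or without a tile; pushing the raised near end down lays it flat.
- jar: Amber glass sauce jar with clamp lid, 84 mm across, 122 mm high; origin centre of underside. Bystander.
- funnel: White plastic funnel standing mouth down, 110 mm across, 105 mm high; origin centre of underside. Bystander.
- spatula: Spatula 280 mm long lying on the counter along x, handle towards the robot; origin at its middle. Bystander.

How it is judged:
By the outcome, as a careful person would: the job done as asked, in the order asked, and still so for the second after the job is handed in, with the robot touching nothing.
Of tile0, tile1, tile2, tile3 only 3 to 4 are there at a start; the rules pass over those that are not, and their reading is None.
At some moment in a run one of sled may be knocked a few centimetres aside while the robot is not near it.
Once in a run the grip may slacken for a moment while it holds something.
It also fails if it takes over 210 s, if anything falls off the work surface, if the arm or the gripper's body presses on something with over 40 N, if the wrist force passes 120 N, or if a joint passes its speed limit or range.

### The arm

A 6-joint arm with a two-finger parallel gripper is mounted at the origin on the work surface. World frame = base frame: x ahead of the robot, y to its left, z up, the work surface at z = 0. Lengths are in mm, angles in rad, forces in N, time in s.
With the tool pointing down it reaches from about 425 to 925 mm from the base axis. Payload 12.5 kg.
Tool frame: the origin (TCP) lies between the finger pads; the fingertips stand 8 mm ahead of it and the grasp point (between the pads) lies 11 mm behind it; y points along the fingers, z is the direction in which the jaws open and shut, and the axes are right-handed (so a half turn about y gives the same grasp; the last joint's range is limited). The gripper opens to 85 mm and grips with 20 to 120 N. Pads are 22 mm wide; open, the fingers measure 114 mm over their backs; the gripper's body (76 mm by 85 mm) begins 54 mm behind the grasp point. The pads swing forward as they close: fully open they stand 13 mm farther back than shut.
Start: joints at [1.128, 0.491, 1.559, -0, 1.092, -0.106], TCP at [206.526, 589.908, 239.327] pointing down, gripper open.
Joint ranges: [-3.1, 3.1], [-0.84, 2.19], [0.05, 2.79], [-1.13, 4.28], [0.06, 2.93], [-2.69, 2.69]. Speed limits (rad/s): [2.22, 2.22, 2.79, 3.14, 3.14, 3.14].

### API

Orientations are given as a 3x3 rotation matrix whose columns are the frame's x, y, z axes.
In Python, from workcell import * gives the robot as it stands. Calls block until the motion is done:
- move_to(position, orientation): joint-space move of the TCP to a pose.
- move_l(position, speed=150, orientation=None, force_limit=None): straight line of the TCP; orientation=None keeps the orientation; speed is the mean speed in mm/s. With force_limit (N) it stops when the force on the tool has changed by that much, and returns True; else False.
- move_joints(angles): joint-space move.
- move_gripper(opening, newtons=None): finger opening in mm; newtons is the grip in N (None keeps the last); returns when the fingers have stopped.
- pause(seconds).
- inverse_kinematics(position, orientation): joint angles nearest the present ones, or None.
- grab_frame(name): name is "scene" or "top" or "wrist"; returns a dict with "frame" (400x640x3 uint8, red, green, blue), "depth" (400x640 float32, mm along the optical axis (not along the pixel's ray), 0 where there is no reading), "mtx" (3x3 intrinsics, pixels), "R" (3x3) and "t" (3): a world point X has camera coordinates R X + t; the wrist camera has in their place "hand_eye" (4x4, takes a point from camera to tool coordinates, whose origin is the TCP and whose axes are the tool frame's). Camera axes: x right, y down, z forward; pixel columns grow to the right and rows downward; lengths in mm; the calibration is good to about 2 mm. A picture is of the moment at which its call begins: read the wrist's pose just before it.
A pose or a line that the arm cannot do raises IKError and nothing moves.
- finish_job(): hands the job in, once; it reports no verdict.
Readings, each from a call of its own:
- get_time(): time.
- get_joint_pos(): joint angles.
- get_joint_vel(): joint speeds.
- get_tau(): joint torques, N m.
- get_tool_pos(): TCP position.
- get_tool_rot(): TCP orientation.
- get_force(): force on the tool from outside, world axes, zero at the start.
- get_moment(): the same for the moment, N m.
- get_width(): finger opening in mm.
Only numpy, scipy, OpenCV 4.12 (cv2) and the standard library are available. Lean on these libraries where they do the work, as an engineer would, in place of code of your own. Each camera call takes 0.05 s, during which the arm holds its last target.

## Working session

There is one attempt and no reset: what is moved stays moved. The work goes in short steps, each a Python script; the robot and the scene stay as the last script left them, time stands still between calls to the robot, and variables do not carry over. Pictures are saved under pics/ and viewed, and the job is handed in when it is done.

```bash
ls -la && mkdir -p pics
python3 - <<'E'
from workcell import *
import cv2
print(get_time())
for n in ["scene","top","wrist"]:
    f=grab_frame(n)
    cv2.imwrite(f"pics/a_{n}.png",f["frame"][:,:,::-1])
    print(n,f["mtx"].round(1).tolist(), {k:f[k].round(3).tolist() for k in f if k in("R","t","hand_eye")}, f["depth"].min(),f["depth"].max())
print(get_time(),get_tool_pos(),get_tool_rot(),get_width(),get_force())
E
```

```text
total 12
drwxr-xr-x  3 agent agent 4096 Dec  5 18:59 .
drwxr-xr-x 23 root  root  4096 Dec  5 18:59 ..
drwxr-xr-x  2 agent agent 4096 Dec  5 18:59 pics
0.0
scene [[502.4, 0.0, 308.2], [0.0, 502.4, 193.1], [0.0, 0.0, 1.0]] {'R': [[0.585, 0.811, 0.007], [0.581, -0.413, -0.701], [-0.566, 0.414, -0.713]], 't': [-321.507, -289.492, 1970.981]} 0.0 3810.321
top [[501.1, 0.0, 315.8], [0.0, 501.1, 195.0], [0.0, 0.0, 1.0]] {'R': [[0.007, -1.0, 0.013], [-0.982, -0.01, -0.189], [0.189, -0.011, -0.982]], 't': [-12.394, 576.822, 1555.95]} 0.0 2687.7437
wrist [[317.5, 0.0, 322.4], [0.0, 317.5, 195.4], [0.0, 0.0, 1.0]] {'hand_eye': [[0.0, 0.966, 0.259, -65.437], [0.001, -0.259, 0.966, -134.547], [1.0, 0.0, -0.001, -0.909], [0.0, 0.0, 0.0, 1.0]]} 0.0 1229.8007
0.15 [206.42545869 589.7717717  238.88920035] [[ 9.43844242e-01 -3.22472132e-04  3.30390591e-01]
 [-3.30390743e-01 -7.32789388e-04  9.43843960e-01]
 [-6.22566544e-05 -9.99999680e-01 -7.98180852e-04]] 85.56985651721908 [-0.22341085 -0.4536525   0.6829992 ]
```

View pics/a_scene.png

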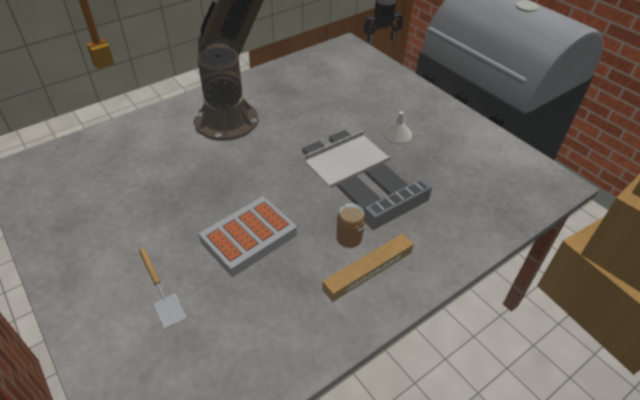

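View pics/a_top.png

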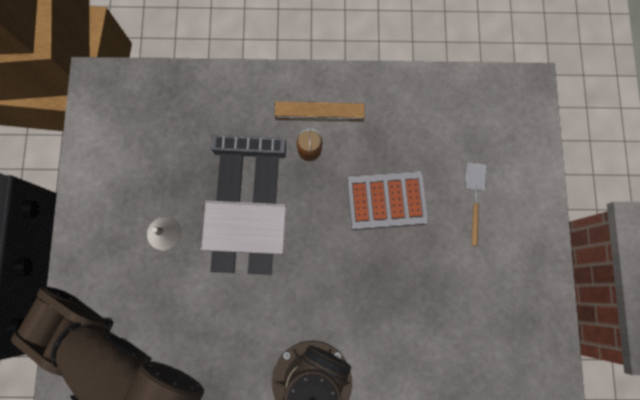

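View pics/a_wrist.png

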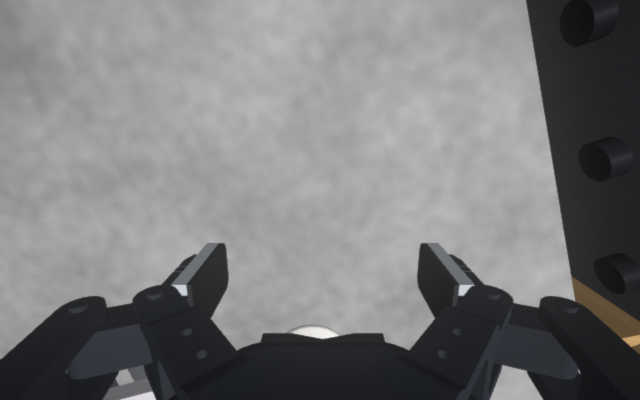

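The top picture shows the rack with all four tiles at about (387,200) px. The sled is at (243,227) on the dark guide beds, with the burner box at (249,146). The jar is at (309,145), the funnel at (164,233) and the spatula at (476,205). I'll measure these coarsely first.

```bash
cat > h.py <<'E'
import numpy as np, cv2
from workcell import *
def snap(name):
    """frame with world pose: camera centre C and rotation Rwc (cam->world)"""
    p=np.array(get_tool_pos());R=np.array(get_tool_rot())
    f=grab_frame(name)
    if name=="wrist":
        H=f["hand_eye"]; f["Rwc"]=R@H[:3,:3]; f["C"]=R@H[:3,3]+p
    else:
        f["Rwc"]=f["R"].T; f["C"]=-f["R"].T@f["t"]
    return f
def ray(f,uv,z):
    uv=np.atleast_2d(np.asarray(uv,float)); K=f["mtx"]
    d=np.c_[(uv[:,0]-K[0,2])/K[0,0],(uv[:,1]-K[1,2])/K[1,1],np.ones(len(uv))]@f["Rwc"].T
    return f["C"]+d*((z-f["C"][2])/d[:,2])[:,None]
def proj(f,X):
    X=np.atleast_2d(X); c=(X-f["C"])@f["Rwc"]; K=f["mtx"]
    return np.c_[K[0,0]*c[:,0]/c[:,2]+K[0,2],K[1,1]*c[:,1]/c[:,2]+K[1,2]]
def dpt(f,u,v):
    """world point from depth at a pixel"""
    K=f["mtx"];z=float(f["depth"][int(v),int(u)])
    return f["C"]+f["Rwc"]@np.array([(u-K[0,2])/K[0,0]*z,(v-K[1,2])/K[1,1]*z,z])
def save(f,n): cv2.imwrite(f"pics/{n}.png",f["frame"][:,:,::-1])
def blobs(mask,amin):
    cs,_=cv2.findContours(mask.astype(np.uint8),cv2.RETR_EXTERNAL,cv2.CHAIN_APPROX_NONE)
    return sorted([c for c in cs if cv2.contourArea(c)>amin],key=cv2.contourArea,reverse=True)
def rect(f,c,z):
    """minAreaRect of a contour cast on plane z: centre, (long,short), angle of long axis from x"""
    P=ray(f,c.reshape(-1,2),z)[:,:2].astype(np.float32)
    (cx,cy),(a,b),t=cv2.minAreaRect(P); t=np.radians(t)
    if a<b: a,b,t=b,a,t+np.pi/2
    t=(t+np.pi/2)%np.pi-np.pi/2
    return np.array([cx,cy]),a,b,t
E
python3 - <<'E'
from h import *
f=snap("top"); hsv=cv2.cvtColor(f["frame"],cv2.COLOR_RGB2HSV)
H,S,V=[hsv[:,:,i].astype(int) for i in range(3)]
til=((H<12)&(S>130)&(V>90))
roi=np.zeros_like(til); roi[160:240,340:435]=1
for c in blobs(til&roi,60): print("tile",[np.round(x,3) for x in rect(f,c,45)])
g=(S<40)&(V>165); roi[:]=0; roi[190:265,190:300]=1
for c in blobs(g&roi,300): print("sled z25",[np.round(x,3) for x in rect(f,c,25)],cv2.boundingRect(c))
for y in (227,):
    print(f["frame"][y,195:290:3].tolist())
print(f["frame"][180,345:356].tolist())
for n,(u,v) in dict(bed=(223,262),bed2=(262,262),bedfar=(230,180),rackbar=(379,200),deck=(243,227),jar=(309,140),boxtop=(250,140)).items(): print(n,dpt(f,u,v).round(1),f["frame"][v,u])
E
```

```text
tile [array([ 568.897, -265.989]), np.float64(118.124), np.float64(36.885), np.float64(0.085)]
tile [array([ 559.292, -150.967]), np.float64(117.365), np.float64(36.694), np.float64(0.087)]
tile [array([ 563.497, -208.788]), np.float64(117.263), np.float64(36.845), np.float64(0.09)]
tile [array([ 574.186, -323.538]), np.float64(117.58), np.float64(36.237), np.float64(0.082)]
sled z25 [array([473.836, 225.554]), np.float64(254.056), np.float64(146.149), np.float64(1.527)] (203, 204, 81, 49)
[[99, 97, 94], [97, 94, 92], [95, 93, 91], [164, 157, 159], [171, 164, 167], [170, 163, 165], [167, 160, 162], [167, 160, 163], [167, 160, 164], [166, 160, 162], [166, 160, 163], [168, 161, 164], [166, 161, 162], [165, 159, 162], [167, 161, 165], [166, 161, 163], [167, 162, 164], [168, 162, 165], [168, 161, 164], [167, 161, 162], [167, 162, 164], [166, 160, 164], [171, 165, 167], [170, 164, 166], [170, 163, 165], [172, 165, 168], [172, 165, 166], [171, 165, 166], [174, 166, 170], [170, 164, 166], [115, 112, 110], [108, 105, 103]]
[[103, 101, 99], [97, 96, 95], [99, 98, 98], [125, 123, 127], [137, 136, 141], [141, 140, 144], [143, 140, 145], [143, 142, 147], [142, 142, 145], [141, 140, 144], [142, 139, 144]]
bed [362.5 286.8  22.6] [61 60 65]
bed2 [363.6 162.7  20.5] [61 60 64]
bedfar [630.5 275.   23.2] [53 54 56]
rackbar [ 565.3 -212.8   40. ] [142  77  55]
deck [474.5 226.1  29.2] [167 162 164]
jar [741.1  16.1 118.1] [142 130 118]
boxtop [755.4 208.5  64.6] [61 63 64]
```

```bash
cat >> h.py <<'E'
def down(yaw,tilt=0.0):
    """tool pointing down, tool x along +x turned by yaw, jaws opening along y; tilt>0: tool leans so its body goes to +x (approach turns back to -x)"""
    ex=np.array([np.cos(yaw),np.sin(yaw),0]); ez=np.array([-np.sin(yaw),np.cos(yaw),0]); up=np.array([0,0,1.])
    n=np.cos(tilt)*up+np.sin(tilt)*ex      # direction from tip back to the body
    y=-n; x=np.cross(y,ez)
    return np.c_[x,y,ez]
E
python3 - <<'E'
from h import *
t=get_time()
move_to([495,226,270],down(-0.044)); print("dt",get_time()-t, get_joint_pos())
f=snap("wrist"); save(f,"b_sled"); np.savez("b_sled.npz",**f); print(f["C"])
E
```

```text
dt 1.7 [ 3.08058309e-01  3.44432882e-01  1.71765490e+00  1.61740349e-04
  1.07960862e+00 -1.21935420e+00]
[429.08716941 228.55807988 404.49536545]
```

View pics/b_sled.png

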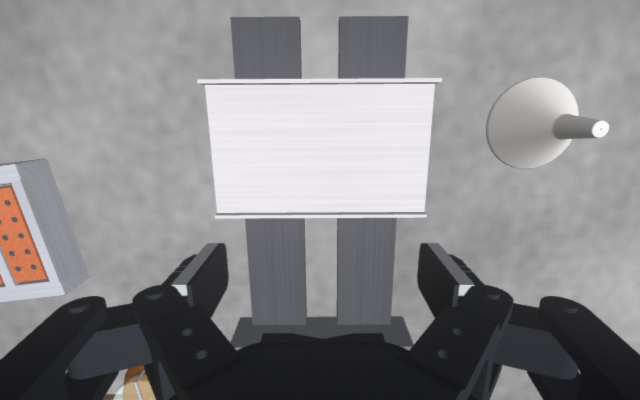

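The wrist view shows the sled deck at rows 83–213 and columns 205–435. The near rim is at row 80 and the far rim at row 215. The beds' near ends are at row 17, and the groove runs between columns 301 and 339. Next I'll turn these into guide and sled frames.

Run:
```python
from h import *
f=dict(np.load("b_sled.npz")); g=cv2.cvtColor(f["frame"],cv2.COLOR_RGB2GRAY).astype(int)
for r in (30,50,70,235,260,290): 
    row=g[r]; d=np.abs(np.diff(row)); print(r,[(int(i),int(row[i-1]),int(row[i+2])) for i in np.where(d>20)[0] if 180<i<460])
for c in (250,280,360,390): 
    col=g[:,c]; d=np.abs(np.diff(col)); print("c",c,[(int(i),int(col[i-1]),int(col[i+2])) for i in np.where(d>15)[0] if i<330])
for r in (100,150,200):
    row=g[r]; d=np.abs(np.diff(row)); print("deck",r,[(int(i),int(row[i-1]),int(row[i+2])) for i in np.where(d>20)[0] if 180<i<460])
```

```text
30 [(230, 153, 101), (231, 149, 99), (299, 97, 165), (300, 92, 171), (337, 166, 82), (338, 161, 98), (406, 98, 170), (407, 104, 174)]
50 [(232, 155, 102), (300, 99, 171), (301, 98, 172), (337, 171, 92), (338, 166, 100), (405, 100, 167), (406, 106, 171)]
70 [(233, 154, 104), (300, 102, 171), (301, 102, 173), (337, 176, 97), (338, 166, 104), (404, 104, 168), (405, 112, 172)]
235 [(245, 160, 104), (304, 102, 166), (336, 164, 102), (395, 105, 148)]
260 [(182, 149, 66), (183, 141, 52), (191, 47, 98), (204, 100, 46), (205, 93, 42), (226, 51, 152), (227, 63, 157), (247, 165, 99), (304, 97, 152), (305, 96, 157), (336, 164, 99), (393, 98, 144), (417, 145, 52), (418, 140, 41), (439, 43, 95), (440, 51, 99), (453, 96, 44)]
290 [(186, 212, 62), (187, 196, 62), (224, 44, 129), (225, 47, 155), (226, 77, 155), (249, 159, 100), (305, 93, 160), (306, 94, 162), (336, 162, 96), (392, 99, 140), (419, 143, 34), (420, 130, 34), (453, 32, 64), (457, 65, 206), (458, 70, 214)]
c 250 [(16, 160, 99), (77, 107, 208), (78, 108, 232), (79, 131, 233), (82, 233, 155), (84, 148, 232), (211, 235, 136), (212, 232, 141)
[... 258 characters left out ...]
, 136, 231), (215, 142, 226), (217, 231, 110), (218, 226, 106), (324, 97, 74)]
c 360 [(15, 165, 101), (16, 160, 100), (77, 106, 227), (78, 120, 231), (81, 231, 129), (82, 225, 204), (83, 168, 231), (84, 129, 234), (211, 232, 131), (212, 226, 166), (213, 160, 229), (214, 131, 232), (217, 232, 108), (218, 223, 106)]
c 390 [(15, 168, 98), (16, 161, 97), (77, 104, 228), (78, 117, 231), (81, 231, 140), (82, 225, 228), (83, 167, 234), (211, 234, 126), (213, 141, 228), (214, 126, 229), (216, 228, 121), (217, 229, 106)]
deck 100 [(205, 162, 230), (206, 172, 233), (433, 232, 159)]
deck 150 [(210, 169, 231), (428, 231, 160), (429, 227, 154)]
deck 200 [(215, 173, 236), (424, 235, 159), (425, 229, 152)]
```

Run:
```python
from h import *
f=dict(np.load("b_sled.npz"))
L=ray(f,[(300.5,30),(301,50),(301,70),(304.5,235),(305,260),(306,290)],20)
R=ray(f,[(338,30),(338,50),(338,70),(336.5,235),(336.5,260),(336.5,290)],20)
for n,P in (("L",L),("R",R)):
    print(n,P[:,:2].round(1).tolist(), np.polyfit(P[:,0],P[:,1],1))
# groove width
m=(L+R)/2; k=np.polyfit(m[:,0],m[:,1],1); yaw=np.arctan(k[0]); print("yaw",yaw,"width",np.linalg.norm((R-L)[:,:2],axis=1).round(1))
N=ray(f,[(250,16.5),(280,16),(360,16),(390,16)],20); print("near bed",N.round(1).tolist())
ex=np.array([np.cos(yaw),np.sin(yaw)]);ey=np.array([-ex[1],ex[0]])
c0=np.array([N[:,0].mean(),np.polyval(k,N[:,0].mean())]); O=c0+230*ex; print("guide O",O)
B=ray(f,[(250,317),(280,324.5)],20)[:,:2]; print("box foot guide x",((B-O)@ex).round(1), "sled pts:")
for n,uv,z in [("near rim out top",[(250,78.5),(280,78),(360,78),(390,78)],47),("near rim inner top",[(250,82.5),(280,82.5),(360,82),(390,82)],47),("far rim outer top",[(250,218),(280,218),(360,217.7),(390,217.2)],35),("far rim inner top z35",[(250,214.7),(280,214.7),(360,214),(390,213.7)],35),
  ("deckL",[(206,100),(210.5,150),(215.5,200)],25),("deckR",[(433.5,100),(429,150),(425,200)],25)]:
    P=ray(f,uv,z)[:,:2]; print(n,((P-O)@ex).round(1),((P-O)@ey).round(1))
```

```text
L [[342.7, 207.9], [363.0, 207.2], [383.8, 205.9], [584.0, 198.2], [619.5, 196.8], [664.2, 195.6]] [-3.88587796e-02  2.21073946e+02]
R [[344.5, 249.1], [364.8, 248.4], [385.7, 247.8], [585.8, 239.7], [621.3, 238.5], [666.0, 237.1]] [-3.83390893e-02  2.62400069e+02]
yaw -0.03857982578937723 width [41.3 41.3 41.9 41.5 41.8 41.5]
near bed [[326.9, 153.7, 20.0], [327.9, 186.4, 20.0], [331.7, 273.4, 20.0], [333.1, 306.0, 20.0]]
guide O [559.75150982 220.13142724]
box foot guide x [147.4 159.8] sled pts:
near rim out top [-164.  -164.3 -163.9 -163.7] [-73.6 -41.7  43.1  74.9]
near rim inner top [-159.9 -159.8 -159.8 -159.7] [-73.9 -41.9  43.2  75.1]
far rim outer top [-3.7 -3.5 -3.4 -3.9] [-86.5 -49.7  48.6  85.3]
far rim inner top z35 [-7.9 -7.7 -8.2 -8.4] [-86.3 -49.5  48.4  85.1]
deckL [-143.   -85.9  -24. ] [-130.2 -130.6 -130.3]
deckR [-141.7  -84.7  -22.8] [130.3 129.8 129.9]
```

Run:
```python
from h import *
t=get_time()
move_l([520,5,270],300,down(0.0))
move_gripper(52,40); print("w",get_width(),get_time()-t)
for w in (52,0):
    if w==0: move_gripper(0,40)
    move_l([520,5,35],250); 
    r=move_l([520,5,-6],25,force_limit=5); p=get_tool_pos(); print(w,get_width(),"touch",r,np.round(p,2),np.round(get_force(),2))
    move_l([520,5,40],200)
print(get_time()-t)
move_l([520,5,200],300)
move_gripper(85)
move_to([590,-237,260],down(0.086)); 
f=snap("wrist"); save(f,"c_rack"); np.savez("c_rack.npz",**f); print(f["C"],get_time(),get_joint_pos())
```

```text
w 51.796630726973696 1.325
52 51.998140891490465 touch True [519.93   5.     4.63] [-1.88 -0.56  8.17]
0 0.17750008546094814 touch True [519.97   4.99   8.05] [-1.29 -0.19 10.05]
6.0333
[ 524.36476348 -242.52799633  394.1958943 ] 10.5167 [-4.83925005e-01  4.87710122e-01  1.50657761e+00  2.37771981e-04
  1.14818065e+00 -2.14190230e+00]
```

View pics/c_rack.png

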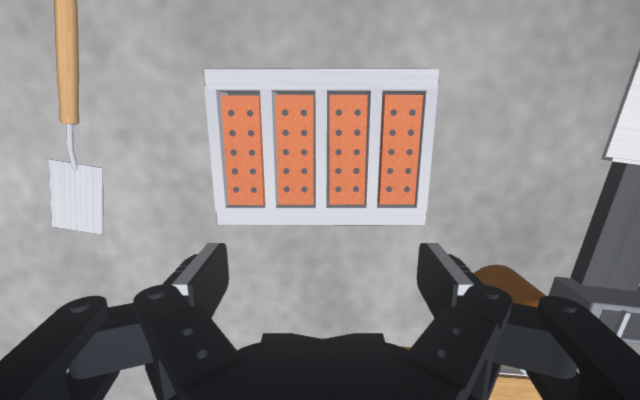

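The rack view shows four tiles in their wells. Tile 0 is leftmost at column 241 and tile 3 is at column 403, all in rows 92–206. I'll measure them on the z=45 plane.

Run:
```python
from h import *
f=dict(np.load("c_rack.npz")); hsv=cv2.cvtColor(f["frame"],cv2.COLOR_RGB2HSV)
H,S,V=[hsv[:,:,i].astype(int) for i in range(3)]
til=((H<14)&(S>110)&(V>90)); til[230:]=0; til=cv2.morphologyEx(til.astype(np.uint8),cv2.MORPH_CLOSE,np.ones((7,7)))
Cs=[]
for c in blobs(til,1000):
    r=rect(f,c,45); Cs.append(r); print(cv2.boundingRect(c),[np.round(x,3) for x in r])
Cs.sort(key=lambda r:r[0][1]); P=np.array([r[0] for r in Cs]); print("spacing",np.linalg.norm(np.diff(P,axis=0),axis=1))
print("row dir yaw",-np.arctan2(P[3,0]-P[0,0],P[3,1]-P[0,1]), "mean tile yaw",np.mean([r[3] for r in Cs]),"centre",P.mean(0))
rk=(V>150)&(S<40); rk[230:]=0; rk[:,450:]=0; rk[:,:190]=0
for c in blobs(rk,3000)[:1]: print("rack",cv2.boundingRect(c),[np.round(x,3) for x in rect(f,c,45)])
for u in (241,295,348,403):
    print([dpt(f,u,v).round(1)[2] for v in (100,122,142,162,180,198)])
```

```text
(379, 95, 44, 110) [array([ 560.699, -154.712]), np.float64(119.269), np.float64(41.367), np.float64(0.084)]
(275, 95, 39, 110) [array([ 570.605, -268.987]), np.float64(119.541), np.float64(39.921), np.float64(0.079)]
(221, 95, 43, 110) [array([ 575.657, -325.695]), np.float64(119.305), np.float64(40.766), np.float64(0.078)]
(329, 95, 39, 110) [array([ 565.611, -211.685]), np.float64(119.365), np.float64(39.979), np.float64(0.092)]
spacing [56.93305867 57.5188926  57.18476645]
row dir yaw 0.08725891538123753 mean tile yaw 0.08308711604737928 centre [ 568.14300537 -240.26953888]
rack (190, 0, 260, 230) [array([ 539.353, -244.722]), np.float64(303.369), np.float64(238.45), np.float64(-1.485)]
[np.float64(44.8), np.float64(43.6), np.float64(44.7), np.float64(46.2), np.float64(45.1), np.float64(44.2)]
[np.float64(44.1), np.float64(45.3), np.float64(45.7), np.float64(45.4), np.float64(45.3), np.float64(44.2)]
[np.float64(45.5), np.float64(44.9), np.float64(46.1), np.float64(45.3), np.float64(44.8), np.float64(45.2)]
[np.float64(45.4), np.float64(43.7), np.float64(44.5), np.float64(45.6), np.float64(46.4), np.float64(44.2)]
```

```bash
cat >> h.py <<'E'
RY=0.086; RC=np.array([568.1,-240.0]); REX=np.array([np.cos(RY),np.sin(RY)]); REY=np.array([-REX[1],REX[0]])
WY=[-87,-29,29,87]
def rk(x,y,z): return np.r_[RC+x*REX+y*REY,z]
def tipoff(w): return float(np.interp(w,[0,40,52,85],[8.05,6.3,4.63,-5]))   # tips ahead of TCP
def press(i):
    """closed fingers push tile i's far end down"""
    move_gripper(0,40)
    o=down(RY)
    p=rk(48,WY[i],0)
    move_to([p[0],p[1],75],o)
    r=move_l([p[0],p[1],34],40,force_limit=14); q=get_tool_pos(); F=get_force()
    print("press",i,r,"tip z",round(q[2]-8.05,1),np.round(F,1))
    move_l([p[0],p[1],90],250)
E
python3 - <<'E'
from h import *
f=dict(np.load("b_sled.npz"))
L=ray(f,[(300.5,30),(301,50),(301,70),(304.5,235),(305,260),(306,290)],0)
R=ray(f,[(338,30),(338,50),(338,70),(336.5,235),(336.5,260),(336.5,290)],0)
m=(L+R)/2; k=np.polyfit(m[:,0],m[:,1],1); yaw=np.arctan(k[0]); ex=np.array([np.cos(yaw),np.sin(yaw)])
x0=330.3; O=np.array([x0,np.polyval(k,x0)])+230*ex; print(yaw,O,np.linalg.norm((R-L)[:,:2],axis=1).round(1))
# IK checks
th=0.36
for i in range(4):
    s=47; n=np.array([np.sin(th),np.cos(th)]); 
    q=np.array([0,31])+7*n+s*np.array([-np.cos(th),np.sin(th)])-2*n+tipoff(40)*n
    p=rk(q[0],WY[i],q[1]); print(i,p.round(1),inverse_kinematics(p,down(RY,th)) is not None)
press(3)
print(get_time())
move_to(rk(30,29,230),down(RY)); f=snap("wrist"); save(f,"d_press"); np.savez("d_press.npz",**f)
E
```

```text
-0.038579825789377374 [560.12885489 219.94088378] [43.4 43.5 44.1 43.7 43.9 43.7]
0 [ 535.7 -330.1   58.1] True
1 [ 530.7 -272.3   58.1] True
2 [ 525.8 -214.5   58.1] True
3 [ 520.8 -156.8   58.1] True
press 3 True tip z 30.3 [-1.7  1.2  9.8]
13.3417
```

View pics/d_press.png

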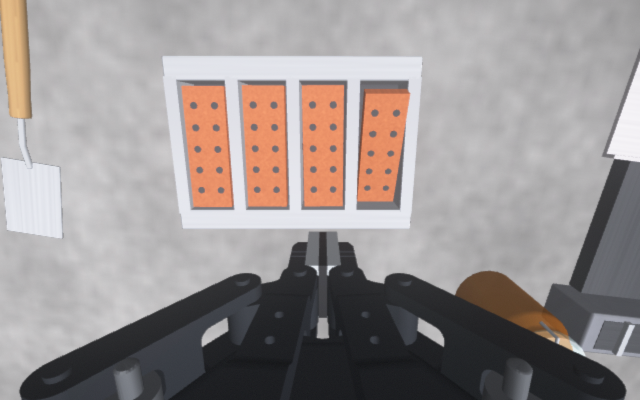

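Tile 3, at columns 358–409, is tipped. Its near end at row 91 is up and its far end at row 202 is down. I'll check the tilt from depth before gripping.

Run:
```python
from h import *
f=dict(np.load("d_press.npz")); hsv=cv2.cvtColor(f["frame"],cv2.COLOR_RGB2HSV)
H,S,V=[hsv[:,:,i].astype(int) for i in range(3)]
m=((H<14)&(S>110)&(V>120)&(f["depth"]>0)); m[230:]=0; m[:,:352]=0; m[:,415:]=0
m=cv2.erode(m.astype(np.uint8),np.ones((5,5)))
v,u=np.where(m); P=np.array([dpt(f,a,b) for a,b in zip(u,v)])
q=np.c_[(P[:,:2]-RC)@REX,(P[:,:2]-RC)@REY,P[:,2]]
A=np.c_[q[:,:2],np.ones(len(q))]; k=np.linalg.lstsq(A,q[:,2],rcond=None)[0]; print("slope dz/dx",k[0],"tilt",np.arctan(-k[0]),"dz/dy",k[1],"z at x=0",np.r_[0,87,1]@k, "rms",np.std(A@k-q[:,2]))
print("x range",q[:,0].min(),q[:,0].max(),"y mean",q[:,1].mean(),q[:,1].min(),q[:,1].max())
# near edge by colour at its height
m2=((H<14)&(S>110)&(V>90)).astype(np.uint8); m2[230:]=0; m2[:,:352]=0; m2[:,415:]=0
for c in blobs(m2,500):
    r=c.reshape(-1,2); top=r[r[:,1]<r[:,1].min()+6]; w=ray(f,[(top[:,0].min(),top[:,1].mean()),(top[:,0].max(),top[:,1].mean())],64); print("near edge",w.round(1),((w[:,:2]-RC)@REX).round(1),((w[:,:2]-RC)@REY).round(1))
```

```text
slope dz/dx -0.37076673934902976 tilt 0.3550541630799636 dz/dy -0.0009065529406566686 z at x=0 45.69690641478519 rms 1.1236118115083622
x range -53.7352580044276 57.3195595312831 y mean 85.67630884751357 67.46705420906554 104.17114828458989
near edge [[ 508.1 -179.5   64. ]
 [ 504.7 -140.2   64. ]] [-54.6 -54.6] [ 65.5 104.9]
```

```bash
cat >> h.py <<'E'
WG=[-86.4,-28.8,28.8,86.4]; TH=0.357; S0=47
def gpose(s=S0,below=2.0,w=40):
    n=np.array([np.sin(TH),np.cos(TH)])
    return np.array([0,31])+7*n+s*np.array([-np.cos(TH),np.sin(TH)])-below*n+tipoff(w)*n, n
def grasp(i,dx=0.0,dy=0.0):
    q,n=gpose(); o=down(RY,TH)
    q=q+np.array([dx,0]); p=rk(q[0],WG[i]+dy,q[1]); a=rk(q[0]+45*n[0],WG[i]+dy,q[1]+45*n[1])
    move_to(a,o); move_gripper(54,60)
    r=move_l(p,80,force_limit=12); print("grasp",i,"stopped early" if r else "at",np.round(np.array(get_tool_pos())-p,2),np.round(get_force(),1))
    if r: return p
    move_gripper(30,60); print("w",round(get_width(),2),np.round(get_force(),1))
    return p
E
python3 - <<'E'
from h import *
p=grasp(3)
f=snap("wrist"); save(f,"e_grip"); print(get_time())
E
```

```text
grasp 3 at [ 0.28 -0.09  0.18] [ 0.2  0.  -0.2]
w 38.07 [1.  0.2 2.7]
16.3
```

View pics/e_grip.png

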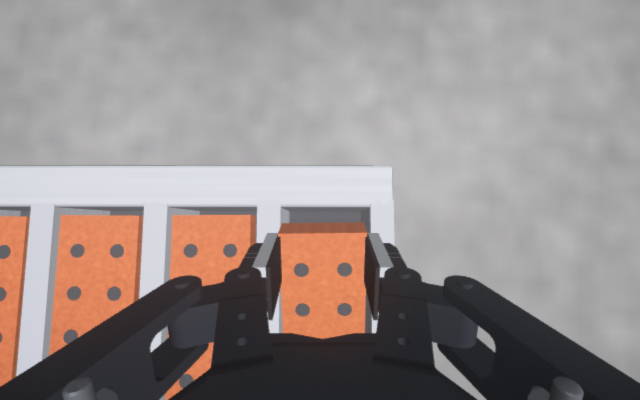

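```bash
cat >> h.py <<'E'
SC=np.array([476.0,223.2]); SY=-0.038
def sl(x,y,z):
    ex=np.array([np.cos(SY),np.sin(SY)]); ey=np.array([-ex[1],ex[0]])
    return np.r_[SC+x*ex+y*ey,z]
def sledtop():
    """sled outline (deck and tiles) from the top camera: centre, sizes, yaw"""
    f=snap("top"); hsv=cv2.cvtColor(f["frame"],cv2.COLOR_RGB2HSV); H,S,V=[hsv[:,:,i].astype(int) for i in range(3)]
    m=((S<40)&(V>150))|((H<14)&(S>110)&(V>90)); m[:,:195]=0; m[:,300:]=0; m[:130]=0; m[280:]=0
    m=cv2.morphologyEx(m.astype(np.uint8),cv2.MORPH_CLOSE,np.ones((5,5)))
    b=blobs(m,1500)
    if not b: return f,None
    c,a,bb,t=rect(f,b[0],25); return f,(c,a,bb,(t+np.pi/2) if t<0 else (t-np.pi/2))
def lift(p):
    o=down(RY,TH); p=np.array(p)
    move_l(p+[0,0,25],70); w1=get_width(); move_l(p+[0,0,85],180); print("lifted w",round(w1,2),round(get_width(),2),np.round(get_force(),1))
E
python3 - <<'E'
from h import *
f,r=sledtop(); print(r)
p=np.array(get_tool_pos()); lift(p)
move_l([480,60,165],250,down(-0.01,0.0)); print(get_width(),get_time(),np.round(get_force(),1))
f,r=sledtop(); print(r); save(f,"f_top")
f=snap("wrist"); save(f,"f_wrist")
E
```

```text
(array([476.82757568, 271.90802002]), 169.24856567382812, 159.417236328125, np.float64(-0.05361808801683754))
lifted w 38.13 38.15 [-0.9 -0.9 -1.5]
38.11564048514038 18.3917 [-0.8 -1.2 -1.7]
(array([476.8815918 , 263.80895996]), 184.16908264160156, 156.6990509033203, np.float64(-0.040124117089515465))
```

View pics/f_wrist.png

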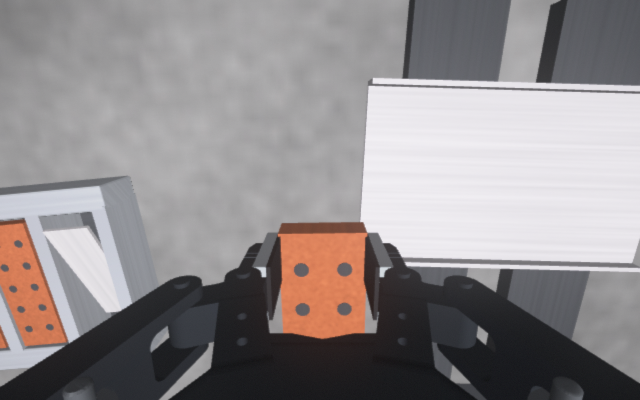

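View pics/f_top.png

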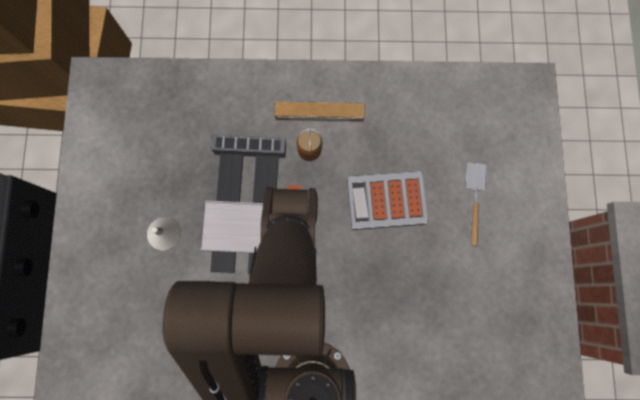

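The tile is held level and squarely, and the wrist view shows the sled's near rim at row 80. The arm hides the sled from the top camera, so I'll re-measure the rim with the wrist camera before each placing.

```bash
cat >> h.py <<'E'
GO=np.array([560.1,219.9]); GY=-0.0386; GEX=np.array([np.cos(GY),np.sin(GY)]); GEY=np.array([-GEX[1],GEX[0]])
def rimx(f,ys=(-80,-60,-40,40,60,80),lo=-228,hi=10):
    """guide-x of the near rim's outer top edge (z=47) over the dark beds, sampled along guide x"""
    g=cv2.cvtColor(f["frame"],cv2.COLOR_RGB2GRAY); out=[]
    xs=np.arange(lo,hi,0.5)
    for y in ys:
        P=np.c_[GO+xs[:,None]*GEX+y*GEY,np.full(len(xs),47.)]; uv=proj(f,P)
        ok=(uv[:,0]>1)&(uv[:,0]<638)&(uv[:,1]>1)&(uv[:,1]<235)
        v=np.array([g[int(round(b)),int(round(a))] if k else 0 for (a,b),k in zip(uv,ok)]).astype(int)
        j=[i for i in range(4,len(v)-8) if ok[i-4] and ok[i+8] and v[i-4:i].max()<140 and v[i+2]>170 and v[i+4]>170]
        out.append(round(float(xs[j[0]]),1) if j else None)
    return out
def setsled(f):
    """update SC,SY from the rim if it is seen"""
    global SC,SY
    ys=(-80,-70,-60,-50,50,60,70,80); r=rimx(f,ys)
    k=[(y,x) for y,x in zip(ys,r) if x is not None]
    print("rim",r)
    return k
E
python3 - <<'E'
from h import *
f=snap("wrist"); print(setsled(f))
p=sl(-47,93,110); print(inverse_kinematics(p,down(SY)) is not None)
move_l(sl(-20,20,200),250,down(SY)); f=snap("wrist"); print(setsled(f)); save(f,"g_wrist"); print(get_width())
E
```

```text
rim [-164.5, -165.0, -164.5, -164.5, -164.5, -165.0, None, None]
[(-80, -164.5), (-70, -165.0), (-60, -164.5), (-50, -164.5), (50, -164.5), (60, -165.0)]
True
rim [-164.5, -164.5, -164.5, -164.5, -164.5, -164.5, -164.5, -164.5]
[(-80, -164.5), (-70, -164.5), (-60, -164.5), (-50, -164.5), (50, -164.5), (60, -164.5), (70, -164.5), (80, -164.5)]
37.7433094587036
```

View pics/g_wrist.png

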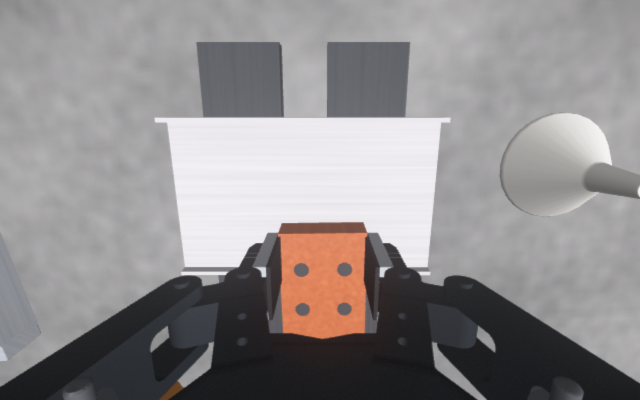

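The sled hasn't moved: the rim is at guide x = -164.5, and the view is consistent. I'll place tile 3 on the far-left slot.

```bash
cat >> h.py <<'E'
def place(y,x=-S0):
    o=down(SY); 
    move_l(sl(x,y,110),250,o); print("w before",round(get_width(),2))
    move_l(sl(x,y,52),120)
    r=move_l(sl(x,y,33),25,force_limit=4); q=get_tool_pos(); print("place touch",r,"z",round(q[2],2),np.round(get_force(),1),"w",round(get_width(),2))
    move_gripper(46.5,40); print("open",round(get_width(),2))
    move_l(sl(x,y,75),80)
    move_l(sl(x,y,150),250)
E
python3 - <<'E'
from h import *
place(93)
move_l(sl(0,30,210),250); f=snap("wrist"); save(f,"h_wrist"); print(setsled(f),get_time())
E
```

```text
w before 37.94
place touch True z 37.06 [-0.6 -0.4  7.8] w 37.95
open 46.36
rim [-164.5, -164.5, -164.5, -164.5, -164.5, -164.5, -164.5, -164.5]
[(-80, -164.5), (-70, -164.5), (-60, -164.5), (-50, -164.5), (50, -164.5), (60, -164.5), (70, -164.5), (80, -164.5)] 23.275
```

View pics/h_wrist.png

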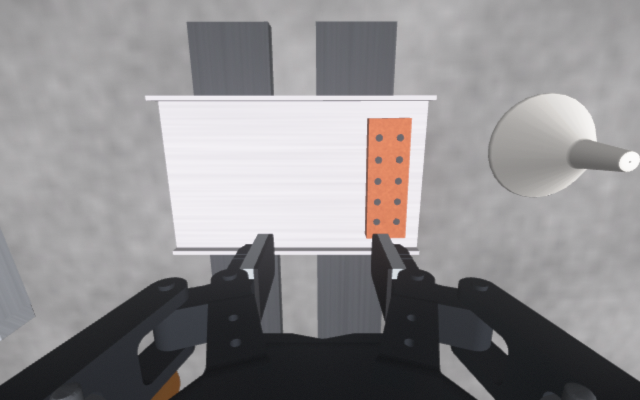

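Tile 3 lies flat on the deck at columns 366–411, clear of both rims. Next I'll flatten cradle 3, press and grip tile 2, and look at the sled again before placing.

```bash
cat >> h.py <<'E'
def flatten(i):
    move_gripper(0,40); o=down(RY); p=rk(-45,WG[i],0)
    move_to([p[0],p[1],85],o)
    r=move_l([p[0],p[1],37.5],40,force_limit=9); q=get_tool_pos(); print("flatten",i,r,"tip z",round(q[2]-8.05,1),np.round(get_force(),1))
    move_l([p[0],p[1],85],200)
def pick(i):
    press(i); p=grasp(i)
    if not 35<get_width()<42: print("BAD GRASP"); return
    lift(p)
    move_l(sl(-10,0,200),280,down(SY)); print("w",round(get_width(),2),np.round(get_force(),1))
    f=snap("wrist"); k=setsled(f); print("t",get_time()); return f
E
python3 - <<'E'
from h import *
flatten(3)
f=pick(2)
if f: save(f,"i_wrist")
E
```

```text
flatten 3 True tip z 30.9 [-2.3  0.2  7.5]
press 2 True tip z 30.3 [-1.8  1.   9.8]
grasp 2 at [ 0.25 -0.09  0.18] [ 0.3 -0.7 -0.7]
w 37.93 [0.2 0.6 2.1]
lifted w 38.28 38.29 [-0.8 -0.1 -1.9]
w 38.22 [ 0.6 -0.  -1.4]
rim [-165.0, -165.0, -165.0, -165.0, -164.5, -164.5, -164.5, -164.5]
t 33.5583
```

View pics/i_wrist.png

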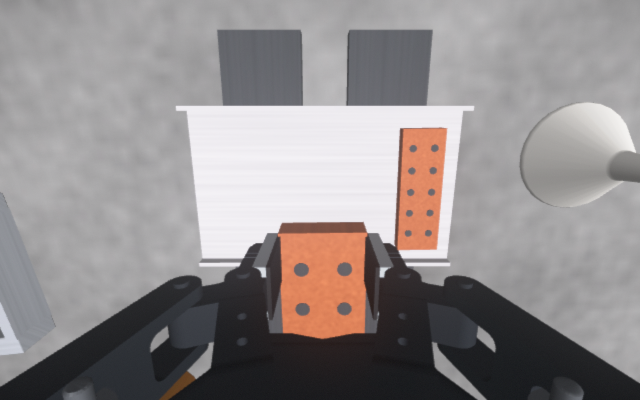

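Tile 2 is held square, and the sled and tile 3 are unmoved. I'll place it at slot y=31, flatten cradle 2 and fetch tile 1.

Run:
```python
from h import *
place(31)
move_l(sl(0,0,210),250); f=snap("wrist"); save(f,"j_placed"); setsled(f); print(get_time())
```

```text
w before 38.4
place touch True z 37.03 [-0.8 -1.1  7.9] w 37.96
open 46.65
rim [-165.0, -165.0, -165.0, -165.0, -165.0, -165.0, -165.0, -165.0]
37.2
```

View pics/j_placed.png

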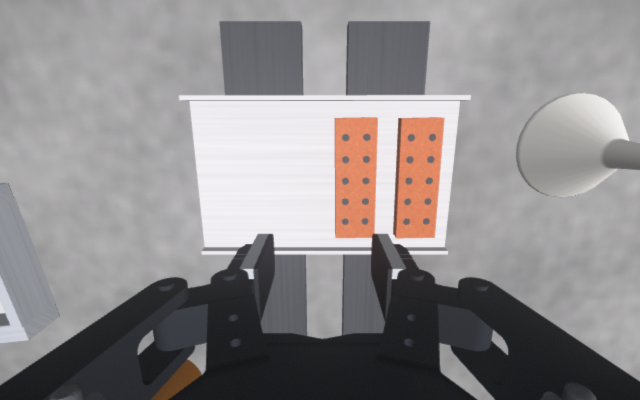

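Tiles 3 and 2 lie side by side, flat, at columns 334–443. Next: flatten cradle 2 and pick tile 1.

Run:
```python
from h import *
flatten(2)
f=pick(1)
if f: save(f,"k_wrist")
```

```text
flatten 2 True tip z 30.9 [-1.2  0.9  7.5]
press 1 True tip z 30.3 [-0.5  1.4  9.6]
grasp 1 at [ 0.25 -0.1   0.2 ] [0.8 0.2 0.2]
w 38.1 [0.8 1.6 3.5]
lifted w 37.8 38.12 [ 0.7  0.7 -2.1]
w 38.24 [-0.7 -0.7 -2. ]
rim [-164.5, -164.5, -164.5, -164.5, -164.5, -164.5, -164.5, -164.5]
t 47.7667
```

View pics/k_wrist.png

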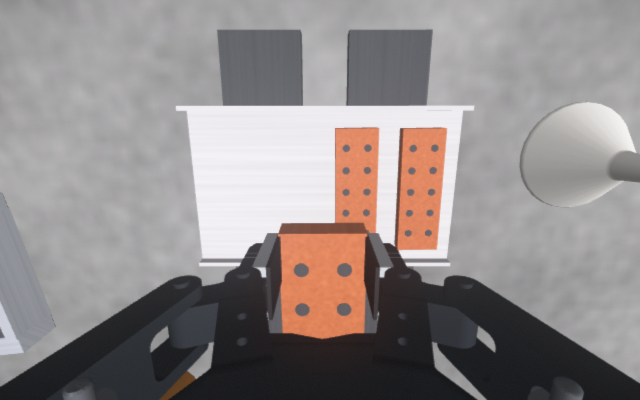

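Run:
```python
from h import *
place(-31)
move_l(sl(0,-20,210),250); f=snap("wrist"); save(f,"l_placed"); setsled(f); print(get_time())
```

```text
w before 37.92
place touch True z 37.03 [-0.5 -0.4  9.3] w 37.82
open 46.52
rim [-165.0, -165.0, -165.0, -165.0, -165.0, -165.0, -165.0, -165.0]
51.3917
```

View pics/l_placed.png

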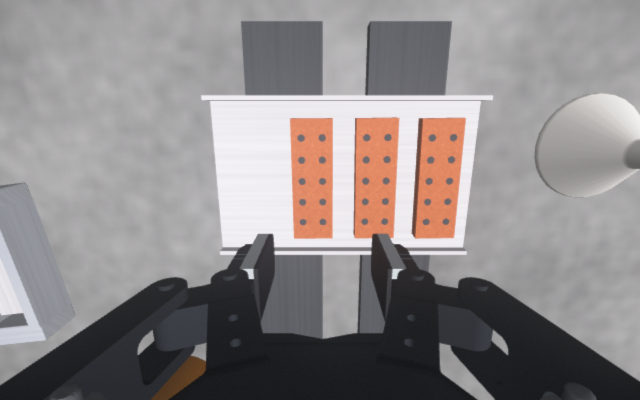

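Three tiles are flat on the deck at columns 291–465. Next: cradle 1 flat, then tile 0.

Run:
```python
from h import *
flatten(1)
f=pick(0)
if f: save(f,"m_wrist")
```

```text
flatten 1 True tip z 31.0 [-1.4  0.5  7.8]
press 0 True tip z 30.3 [-1.4  2.1  9.4]
grasp 0 at [ 0.21 -0.14  0.18] [-0.2 -0.5  0.7]
w 38.06 [ 0.5 -0.6  2. ]
lifted w 37.98 38.25 [ 0.1  0.1 -2.3]
w 38.08 [ 0.5 -0.8 -2. ]
rim [-164.5, -164.5, -164.5, -164.5, -164.5, -164.5, -164.5, -164.5]
t 62.275
```

View pics/m_wrist.png

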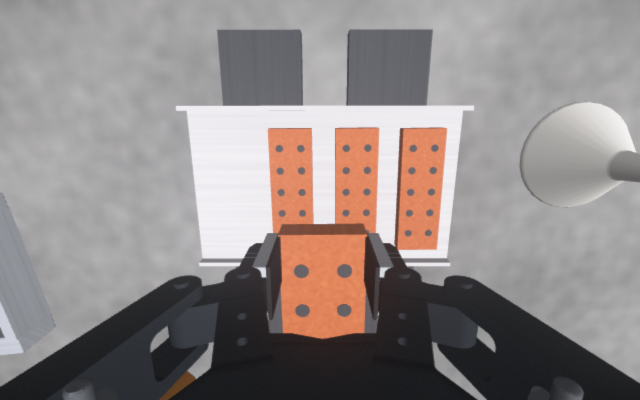

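Run:
```python
from h import *
place(-93)
move_l(sl(0,-20,210),250); f=snap("wrist"); save(f,"n_placed"); setsled(f); print(get_time())
```

```text
w before 37.96
place touch True z 37.1 [-1.4 -0.3  9.6] w 37.95
open 46.44
rim [-165.0, -165.0, -165.0, -165.0, -165.0, -165.0, -165.0, -165.0]
66.15
```

View pics/n_placed.png

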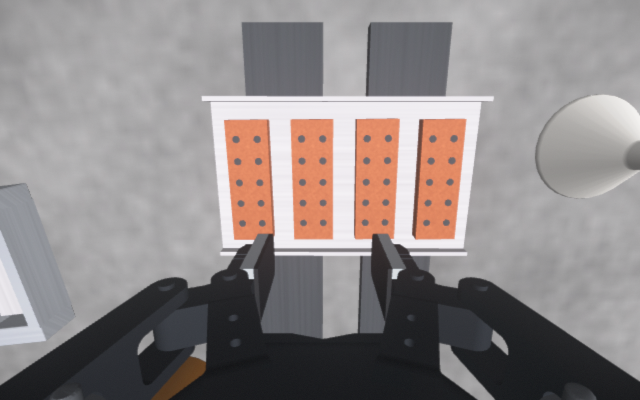

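All four tiles are flat on the deck, at columns 225–465. Now I'll flatten cradle 0 and check all the cradles.

Run:
```python
from h import *
flatten(0)
move_to(rk(22,0,250),down(RY)); f=snap("wrist"); save(f,"o_rack"); print(get_time())
for i in range(4):
    out=[]
    for x in (-45,-25,0,25,45):
        u,v=proj(f,rk(x,WG[i],31))[0]; zs=[dpt(f,u+a,v+b)[2] for a in(-2,0,2) for b in (-2,0,2)]; out.append(round(float(np.median(zs)),1))
    print(i,out,"tilt",round(-np.polyfit((-45,-25,0,25,45),out,1)[0],3))
```

```text
flatten 0 True tip z 31.0 [-2.2  0.4  7. ]
70.9583
0 [31.5, 31.3, 31.7, 31.1, 31.6] tilt 0.0
1 [31.6, 30.9, 31.4, 31.4, 31.3] tilt 0.0
2 [31.4, 30.9, 31.0, 31.1, 30.8] tilt 0.004
3 [31.0, 31.0, 30.6, 31.5, 30.8] tilt -0.001
```

View pics/o_rack.png

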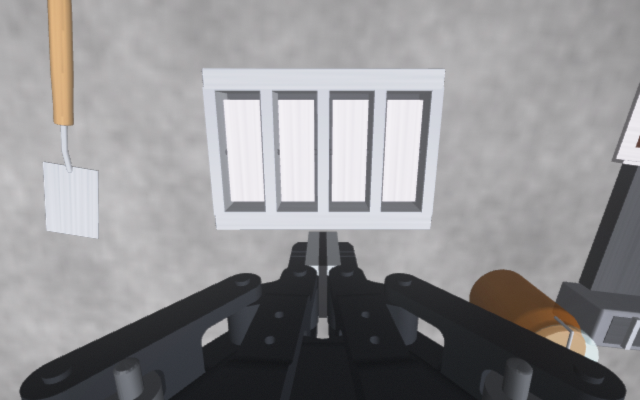

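All four cradles are flat, with plate heights near 31 mm and tilts near 0. Now I'll re-measure the sled and push it home at the middle.

Run:
```python
from h import *
def gd(x,y,z): return np.r_[GO+x*GEX+y*GEY,z]
o=down(GY)
print([inverse_kinematics(gd(x,0,z),o) is not None for x,z in ((-192,36),(-192,160),(0,36))])
move_l(gd(-70,0,210),280,o); f=snap("wrist"); save(f,"p_pre"); k=setsled(f); print(get_time())
xs=[x for _,x in k]; ok=len(xs)>=6 and np.ptp(xs)<3 and abs(np.mean(xs)+164.7)<3
print("sled as before:",ok)
if ok:
    move_gripper(0,40)
    move_l(gd(-192,0,130),250); move_l(gd(-192,0,36),120,force_limit=8)
    print(np.round(get_tool_pos(),1),np.round(get_force(),1))
    r=move_l(gd(-170,0,36),20,force_limit=3); q=np.array(get_tool_pos()); print("contact",r,"guide x",round((q[:2]-GO)@GEX,1),np.round(get_force(),1),get_time())
```

```text
[True, True, True]
rim [-165.0, -165.0, -165.0, -165.0, -165.0, -165.0, -165.0, -165.0]
72.85
sled as before: True
[368.6 227.4  36.4] [0.  1.  0.6]
contact True guide x -174.5 [ 0.1 -0.3  0.4] 75.5667
```

Run:
```python
from h import *
def gd(x,y,z): return np.r_[GO+x*GEX+y*GEY,z]
gx=lambda: round((np.array(get_tool_pos())[:2]-GO)@GEX,1)
r=move_l(gd(-145,0,36),30,force_limit=22); print("p1",r,gx(),np.round(get_force(),1),np.round(get_moment(),2))
if not r:
    r=move_l(gd(-30,0,36),50,force_limit=25); print("p2",r,gx(),np.round(get_force(),1),np.round(get_moment(),2))
if not r:
    r=move_l(gd(2,0,36),25,force_limit=18); print("p3",r,gx(),np.round(get_force(),1),get_time())
f,rr=sledtop(); save(f,"q_top"); f=snap("wrist"); save(f,"q_wrist")
```

```text
p1 False -146.6 [-6.3 -0.1  2.6] [-0.04  1.01 -0.01]
p2 False -32.1 [-9.4 -0.5  6.6] [0.02 1.52 0.02]
p3 True -11.7 [0.4 0.8 0. ] 80.025
```

View pics/q_wrist.png

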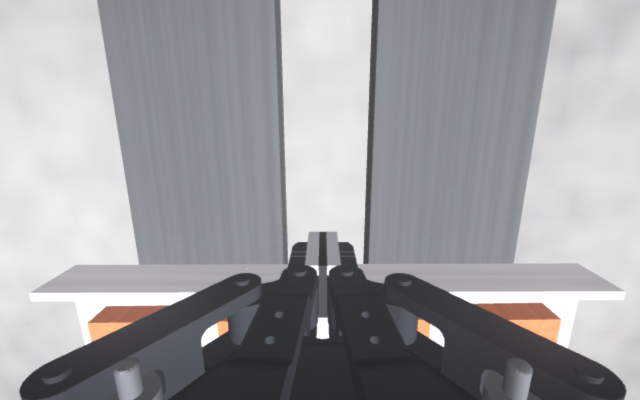

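View pics/q_top.png

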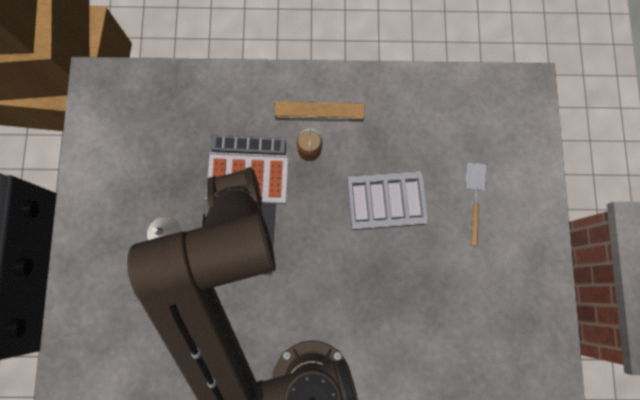

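Run:
```python
from h import *
def gd(x,y,z): return np.r_[GO+x*GEX+y*GEY,z]
gx=lambda: round((np.array(get_tool_pos())[:2]-GO)@GEX,2)
print("now",gx(),np.round(get_force(),1))
r=move_l(gd(3,0,36),12,force_limit=20); print("push",r,gx(),np.round(get_force(),1))
pause(0.2); print(gx(),np.round(get_force(),1))
move_l(gd(-35,0,36),60); move_l(gd(-35,0,120),200); move_l(gd(20,0,250),250); move_gripper(85)
f=snap("wrist"); save(f,"r_wrist"); np.savez("r.npz",**f); print(rimx(f,(-80,-70,-60,60,70,80),-200,30),get_time())
```

```text
now -11.59 [ 1.2 -0.5  0.8]
push True -11.77 [ 0.1 -0.4  0.3]
-11.85 [ 0.3  0.4 -0.1]
[None, -1.5, -1.5, -2.5, -2.5, -2.5] 83.475
```

View pics/r_wrist.png

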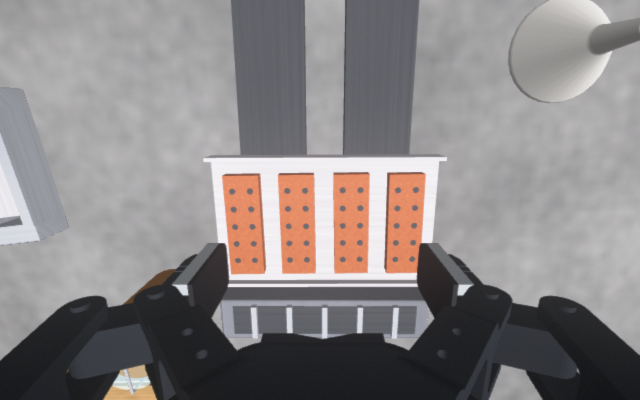

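Run:
```python
from h import *
f=dict(np.load("r.npz")); g=cv2.cvtColor(f["frame"],cv2.COLOR_RGB2GRAY).astype(int)
for c in (235,250,270,310,330,360,390,405): print(c,[(r,int(g[r,c])) for r in range(276,312,1)][::1] if c==310 else g[276:312,c].tolist())
crop=f["frame"][140:345,195:455,::-1]; cv2.imwrite("pics/r_crop.png",cv2.resize(crop,None,fx=2.9,fy=2.9,interpolation=cv2.INTER_CUBIC))
```

```text
235 [238, 239, 240, 231, 146, 123, 122, 152, 234, 239, 231, 116, 83, 83, 82, 81, 81, 80, 81, 81, 82, 81, 83, 96, 131, 154, 162, 165, 166, 158, 114, 103, 103, 102, 103, 102]
250 [239, 240, 240, 231, 145, 124, 123, 152, 234, 239, 230, 116, 84, 83, 82, 81, 82, 83, 83, 83, 84, 83, 86, 97, 133, 155, 162, 166, 165, 155, 114, 118, 148, 140, 138, 137]
270 [240, 240, 240, 232, 145, 123, 122, 151, 233, 238, 229, 117, 85, 85, 85, 85, 83, 85, 85, 84, 84, 84, 85, 95, 130, 154, 162, 167, 165, 157, 105, 103, 102, 103, 102, 102]
310 [(276, 240), (277, 239), (278, 236), (279, 214), (280, 137), (281, 124), (282, 123), (283, 151), (284, 233), (285, 235), (286, 202), (287, 107), (288, 86), (289, 85), (290, 86), (291, 86), (292, 86), (293, 84), (294, 85), (295, 85), (296, 86), (297, 85), (298, 87), (299, 95), (300, 130), (301, 158), (302, 163), (303, 167), (304, 168), (305, 162), (306, 126), (307, 105), (308, 102), (309, 105), (310, 104), (311, 101)]
330 [239, 238, 235, 212, 137, 122, 123, 151, 233, 234, 202, 108, 87, 87, 86, 85, 85, 85, 84, 84, 85, 84, 86, 93, 127, 156, 163, 166, 166, 161, 125, 105, 102, 104, 104, 101]
360 [240, 238, 235, 213, 137, 123, 127, 171, 233, 234, 201, 107, 86, 84, 85, 85, 84, 84, 85, 84, 83, 85, 84, 91, 123, 154, 161, 163, 156, 115, 108, 135, 218, 223, 222, 222]
390 [240, 239, 236, 214, 138, 123, 127, 170, 233, 234, 201, 104, 82, 81, 83, 83, 84, 83, 82, 82, 81, 82, 81, 87, 119, 149, 155, 160, 161, 155, 113, 102, 102, 104, 104, 101]
405 [241, 240, 237, 215, 137, 122, 127, 171, 233, 234, 201, 104, 82, 82, 83, 83, 81, 80, 80, 81, 82, 81, 81, 87, 118, 147, 154, 160, 159, 152, 111, 100, 101, 103, 103, 102]
```

View pics/r_crop.png

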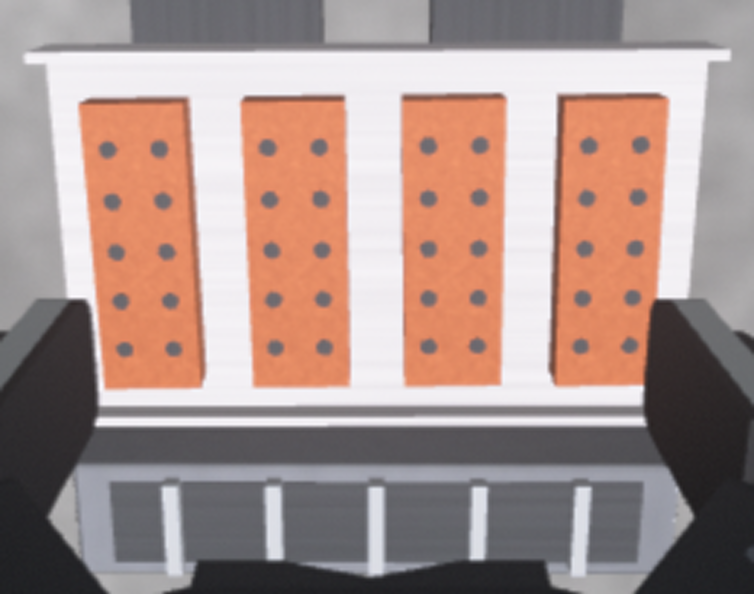

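Run:
```python
from h import *
f=dict(np.load("r.npz"))
def gxy(uv,z):
    P=ray(f,uv,z)[:,:2]-GO; return np.c_[P@GEX,P@GEY].round(1).tolist()
print("box front top z65",gxy([(235,299.7),(270,299.8),(310,299.9),(360,300.0),(405,300.1)],65))
print("far rim outer z35",gxy([(235,286.9),(270,286.9),(310,286.5),(360,286.5),(405,286.5)],35))
print("near rim outer z47",gxy([(235,156.3),(405,155.6)],47))
# deck edges
print("deck edges z25",gxy([(213.5,180),(436.5,180)],25))
g=cv2.cvtColor(f["frame"],cv2.COLOR_RGB2GRAY).astype(int)
for r in (175,200,225): 
    d=np.abs(np.diff(g[r])); print(r,[(int(i),int(g[r,i-1]),int(g[r,i+2])) for i in np.where(d>25)[0] if 200<i<450])
for c in (240,260,290,370,400): print(c,[ (int(i),int(g[i-1,c]),int(g[i+2,c])) for i in np.where(np.abs(np.diff(g[:170,c]))>20)[0]], g[150:163,c].tolist())
```

```text
box front top z65 [[158.9, -101.2], [158.9, -61.5], [158.9, -16.1], [158.8, 40.6], [158.8, 91.6]]
far rim outer z35 [[160.1, -109.5], [160.0, -66.5], [159.3, -17.3], [159.2, 43.9], [159.0, 99.0]]
near rim outer z47 [[-1.8, -95.4], [-2.6, 85.9]]
deck edges z25 [[28.4, -128.4], [28.2, 129.6]]
175 [(211, 172, 241), (221, 242, 137), (222, 236, 117), (259, 117, 239), (260, 139, 241), (277, 238, 146), (313, 162, 237), (332, 238, 163), (333, 233, 159), (369, 166, 239), (386, 239, 90), (387, 230, 113), (389, 90, 158), (424, 163, 238), (425, 166, 241), (437, 240, 167)]
200 [(213, 169, 241), (223, 242, 168), (260, 145, 234), (261, 127, 240), (278, 240, 167), (314, 169, 238), (332, 237, 172), (333, 233, 168), (368, 168, 237), (385, 239, 96), (386, 232, 109), (388, 96, 168), (423, 168, 240), (435, 238, 159)]
225 [(216, 168, 245), (225, 244, 163), (226, 240, 157), (232, 158, 110), (249, 160, 110), (254, 111, 163), (260, 163, 131), (262, 130, 239), (263, 131, 242), (279, 241, 161), (280, 236, 160), (285, 158, 109), (302, 162, 110), (308, 110, 163), (314, 161, 239), (332, 238, 154), (333, 235, 158), (339, 158, 108), (345, 113, 163), (356, 162, 110), (362, 110, 163), (368, 164, 237), (384, 238, 103), (385, 234, 103), (387, 103, 159), (393, 158, 108), (399, 113, 163), (410, 160, 109), (416, 109, 162), (421, 163, 236), (422, 166, 239), (433, 237, 161)]
240 [(156, 128, 237), (157, 128, 242)] [138, 139, 138, 137, 137, 128, 128, 156, 237, 242, 242, 241, 238]
260 [(156, 125, 238), (157, 129, 242)] [108, 109, 108, 109, 112, 125, 129, 157, 238, 242, 242, 241, 237]
290 [(156, 124, 238), (157, 133, 242)] [109, 110, 110, 109, 112, 124, 133, 176, 238, 242, 242, 240, 238]
370 [(156, 123, 236), (157, 136, 239)] [107, 107, 107, 109, 117, 123, 136, 196, 236, 239, 239, 240, 240]
400 [(156, 124, 236), (157, 137, 239)] [109, 109, 110, 112, 119, 124, 137, 197, 236, 239, 240, 241, 241]
```

The far rim is at guide x ≈ 159–160 and the box front at ≈ 158.9, so they are touching. The 20 N push stopped at once, all four tiles are flat on the deck, and the arm is clear. Handing in.

Run:
```python
from h import *
f=snap("wrist"); print(rimx(f,(-70,-60,60,70),-200,30),np.round(get_force(),1),np.round(get_tool_pos(),0),get_time())
save(f,"s_final")
finish_job()
```

```text
[None, None, -2.5, -2.5] [-0.3 -0.8 -0.1] [580. 219. 250.] 83.525
the job is handed in; nothing more can be done
```

The grill is loaded. All four tiles are flat on the sled's deck, the sled is home against the burner box, and all the rack's cradles are flat. The job was handed in at 83.5 s of the 210 s allowed, and it reported no verdict.

**Tiles:** I took tiles 3, 2, 1 and 0 out in that order: press the far end, grip the raised near end, lift, lay flat. I re-measured the sled before each placing and saw no knock. The grip never slackened noticeably. The last picture shows all four tiles flat, clear of the rims and of each other.

**Cradles:** Each was pushed flat after its tile came out. Depth readings then gave plate heights of about 31 mm and tilts of 0.004 rad or less.

**Sled:** I pushed at the middle of the near rim with 6 to 10 N, and a second push stopped at once against the box. The far rim measured at guide x 159–160 mm and the box front at about 159 mm, so they touch within about 1 mm.

**Small disagreements:**
- **Sled angle:** the sled reads about 0.3° (0.005 rad) off square to the box, roughly 1 mm across its width. I left it.
- **Home position:** the near rim read about 2 mm short of its nominal home position, where the box front itself read only about 1 mm short.
- **Final rim check:** just before handing in, the rim was picked up on the left half only, at the same place as before; the right-hand samples gave no reading.

The jar, funnel and spatula were not touched and look unmoved in the top picture taken once the sled was home.

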